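Make up a weighed bread order on the spring scale

ROBOT

A 6-joint arm with a two-finger parallel gripper is mounted at the origin on the work surface. World frame = base frame: x ahead of the robot, y to its left, z up, the work surface at z = 0. Lengths are in m, angles in degrees, forces in N, time in s.
With the tool pointing down it reaches from about 0.375 to 0.9 m from the base axis. Payload 3.1 kg.
Tool frame: the origin (TCP) lies at the very end of the fingers, on their centre line; the grasp point (between the pads) lies 19 mm behind it (bot.tcp_to_grasp is the distance from the TCP to the grasp point, in m); z points along the fingers, y is the line along which they close (so a half turn about z gives the same grasp; the last joint's range is limited). The gripper opens to 87 mm and grips with 3 to 60 N. Pads are 19 mm wide; open, the fingers measure 117 mm over their backs; the gripper's body (75 mm by 190 mm) begins 51 mm behind the grasp point.
Start: joints at [-83.451, 30.224, 82.088, -0, 67.689, -10.227], TCP at [0.18, -0.598, 0.223] pointing down, gripper open.
Joint ranges: [-176.69, 176.69], [-43.24, 126.21], [12.49, 139.97], [-82, 262], [0, 151.66], [-163.58, 163.58]. Speed limits (degrees/s): [159.86, 159.86, 180, 180, 180, 180].

INTERFACE

Orientations are given as a 3x3 rotation matrix whose columns are the frame's x, y, z axes.
In Python, from rig import telemetry, capture, camera_info, job, bot gives the robot as it stands. The module is installed in compiled form; this text tells all that it offers.
- The arm moves only by the tool carry_out, never from a script. Its argument "deltas" is a list that holds one entry, the list of rows, each a list of 7 numbers: the shift along the tool's x, y, z scaled (see below), then the turn, a rotation vector about the tool's x, y, z scaled (see below), then the closure, from -1 (fully open) to 1 (shut). In form: [[[dx, dy, dz, ax, ay, az, claw], ...]]. A call has exactly 10 rows; each row is the pose to reach, as a shift and turn from the pose commanded when the call began, along the tool's axes at that moment, turning the shorter way round; what a row does not reach only later rows make up. The controller multiplies each number of a shift by 15 cm and each number of a turn by 360 degrees. A row lasts 1/12 s, in which the tool goes at most 41.7 mm and 7.16 degrees, less where a joint would pass 70% of its speed; a pose out of reach is approached as far as the arm can. A call with a number of a shift or a turn outside -1 to 1 is refused whole. A call with a gripper value outside its range is refused whole. The fingers move at their own pace and stop on an object; the grip force is fixed at half the most. Time passes only in rows, so rows that repeat a pose let the fingers close, or fill a call up. It gives the time, the measured TCP pose, the force, the opening and the grip force at its end, in the units of the state.
- telemetry.read_state(): the state, without advancing time (a new reading comes with each control period).
- capture(name): name is "side" or "top"; returns the picture (480x640x3 uint8, red, green, blue); there is no depth.
- camera_info(name): a dict with "mtx" (3x3 intrinsics, pixels), "cam_to_world" (4x4, takes a point from camera to world coordinates). Camera axes: x right, y down, z forward; pixel columns grow to the right and rows downward; lengths in m; the calibration is good to about 2 mm. A picture is of the moment at which its call begins. camera_info takes no time and is no camera call.
- job.hand_in(): hands the job in; it is judged then, once.
The state is a dict: "time_s": time; "joint_positions": joint angles; "qvel": joint speeds; "tau": joint torques, N m; "position": TCP position; "tcp_rot": TCP orientation; "force": force on the tool from outside, world axes, zero at the start; "moment": the same for the moment, N m; "opening": opening from 0.0 (shut) to 1.0 (fully open); "grasp_force": force on a finger pad.
Only numpy, scipy, OpenCV 4.12 (cv2) and the standard library are available. Lean on these libraries where they do the work, as an engineer would, in place of code of your own. Each camera call takes 0.05 s, during which the arm holds its last target. There are 200 camera calls.

TASK

Make up the order on the spring scale: take the half stick loaf that stands in the wooden bin, lay it down on the bread board and let go, then pick it up again and lay it flat in the scale's pan. Add big or small rolls from the tray to the pan until the needle comes to rest between the two tines of the set hand; rolls you do not need stay on the tray. Set things down gently, so that the pan is never driven down to its stop, and leave the jar and the dark round loaf alone.

Things in the scene. Friction and masses are not known exactly. Their poses are not given: they have to be found in the camera images.
- stick_loaf: Half of a crusty stick loaf, rigid, crust brown, a bar of rectangular section 40 mm (its x) by 46 mm (its y) and 150 mm long (its z), about 100 g (+-15 %). It starts standing on its cut end in the bin, 86 mm of it showing above the bin's rim. Origin at the centre of the cut end; z runs along the loaf to its rounded end. Pinched lightly near one end it swings between the pads.
- stick_mid (a point): Middle of the stick loaf: on its long axis, 75 mm from the cut end.
- bin: Fixed open plywood box, 72 x 72 mm outside, 60 x 60 mm inside, 70 mm high, floor 6 mm thick, in which the stick loaf stands; it stands just beyond the far (+x) edge of the board. Origin at the centre of its underside, z up.
- board: Fixed bread board of pale wood lying on the table, 180 mm (x) by 240 mm (y), 18 mm thick. Origin at the centre of its underside, so its top is 18 mm above it.
- tray: Fixed dark baking tray, 240 x 240 mm, rim 14 mm high, floor 4 mm thick, walls 4 mm, holding the four rolls two by two, about 100 mm apart, big and small in any order. Origin at the centre of its underside. Tray and board swap sides of the scale between starts.
- pan_in (a point): Centre of the inner floor of the scale's pan, moving with the pan. The pan is a flat steel tray on a post, 240 mm (x) by 200 mm (y) outside, walls 4 mm thick, rim 10 mm above its inner floor; the inner floor is 104 mm above the table when empty. The point's x points to the dial side, z up.
- scale_pan (a joint): How far the sprung pan has sunk, m: 0 empty, 0.040 at its bottom stop. It sinks about 12 mm per 100 g.
- needle (a joint): Angle of the dial's black needle, rad, clockwise as seen facing the dial: 0 when the pan is empty, growing 0.0873 rad for each mm that the pan sinks.
- set_hand (a joint): Angle of the middle of the set hand, rad, on the same count as the needle; differs from start to start and cannot be moved by the robot. The set hand is a grey two-tined fork under the needle; its tines lie 0.29 rad to either side of this angle.
- needle_tip (a point): Point on the needle near its tip, 62 mm from the dial's centre. The dial is the white sloping disc, 156 mm across, on the far (+x) side of the scale, below the pan.
- set_tip (a point): Point midway between the set hand's tines, 62 mm from the dial's centre; the needle tip comes here when needle and set hand agree. Each tine passes 18 mm from it.
- small_roll_a: Small round crusty roll, 54 mm across at 10 to 20 mm height, 37 mm high, about 40 g (turns the needle about 0.43 rad), +-15 %. Rigid, flat underside, domed top. Starts on the tray. Origin at the centre of its underside, z up.
- small_roll_b: Small round crusty roll, 54 mm across at 10 to 20 mm height, 37 mm high, about 40 g (turns the needle about 0.43 rad), +-15 %. Rigid, flat underside, domed top. Starts on the tray. Origin at the centre of its underside, z up.
- big_roll_a: Big round crusty roll, 66 mm across at 12 to 24 mm height, 45 mm high, about 76 g (turns the needle about 0.81 rad), +-15 %. Rigid, flat underside, domed top. Starts on the tray. Origin at the centre of its underside, z up.
- big_roll_b: Big round crusty roll, 66 mm across at 12 to 24 mm height, 45 mm high, about 76 g (turns the needle about 0.81 rad), +-15 %. Rigid, flat underside, domed top. Starts on the tray. Origin at the centre of its underside, z up.
- jar: Bystander: clear lidded jar, 72 mm across, 100 mm tall; origin at the centre of its underside. Leave it alone.
- round_loaf: Bystander: dark round loaf, 112 mm across, 58 mm high; origin at the centre of its underside. Leave it alone.
There are look-alikes about, which are no part of the job. What is shaped like the small_roll_b but orange or white is not meant.

How it is judged:
By the outcome, as a careful person would: the job done as asked, in the order asked, and still so for the second after the job is handed in, with the robot touching nothing.
It also fails if it takes over 72 s, if anything falls off the work surface, if the arm or the gripper's body presses on something with over 40 N, if the wrist force passes 120 N, or if a joint passes its speed limit or range.

## Working session

There is one attempt and no reset: what is moved stays moved. The work goes in short steps, Python scripts to look and compute and a tool call to move; the robot and the scene stay as the last step left them, time stands still between calls to the robot, and variables do not carry over. Pictures are saved under pics/ and viewed, at most 10 in all, crops included, and the job is handed in when it is done.

Besides the shell and the picture viewer there is one more tool, called after "Emit:" as name(argument=value, ...) on one line, values as JSON. carry_out: Moves the arm, as the interface text tells. Its arguments: {"type":"object","properties":{"deltas":{"type":"array","items":{"type":"array","items":{"type":"array","items":{"type":"number"}}}}},"required":["deltas"]}

```bash
mkdir -p pics; python3 - <<'E'
from rig import telemetry, capture, camera_info, bot
import cv2, numpy as np
np.set_printoptions(precision=4,suppress=True)
for n in("side","top"):
    im=capture(n); cv2.imwrite(f"pics/{n}0.png",im[:,:,::-1]); c=camera_info(n); print(n,c["mtx"],c["cam_to_world"])
s=telemetry.read_state(); print(s["time_s"],s["position"],s["tcp_rot"],s["opening"],bot.tcp_to_grasp)
E
```

```text
side [[507.6674   0.     320.1161]
 [  0.     507.6674 231.4779]
 [  0.       0.       1.    ]] [[ 0.9806 -0.1254  0.1506  0.3826]
 [-0.1948 -0.5398  0.8189 -1.0242]
 [-0.0214 -0.8324 -0.5538  0.7307]
 [ 0.      0.      0.      1.    ]]
top [[594.254    0.     310.5379]
 [  0.     594.254  239.3806]
 [  0.       0.       1.    ]] [[-0.025  -0.9941  0.1054  0.3835]
 [-0.9997  0.0243 -0.0077 -0.0935]
 [ 0.0051 -0.1056 -0.9944  1.5257]
 [ 0.      0.      0.      1.    ]]
0.1 [ 0.1803 -0.5977  0.2217] [[ 0.9574  0.2886 -0.0003]
 [ 0.2886 -0.9574  0.002 ]
 [ 0.0003 -0.002  -1.    ]] 1.0011266887989032 0.0187
```

View pics/side0.png

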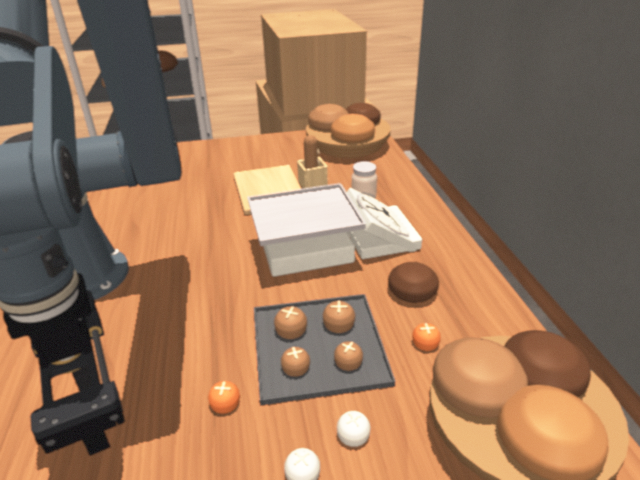

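View pics/top0.png

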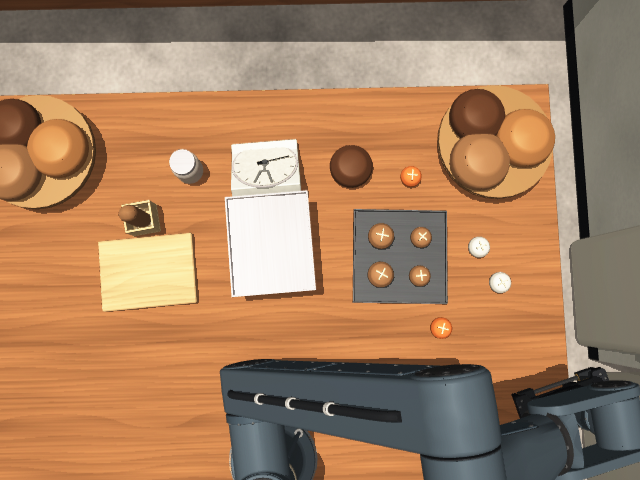

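Side view: loaf in bin at (310,155), board (268,187), pan (305,212), dial (380,215), tray (320,345) with rolls at (291,323), (339,317), (295,362), (348,356); orange and white look-alikes lie off the tray at (427,337), (223,397), (354,428) and (302,466). The top view has board (148,272), bin (139,216), rolls at (381,236), (421,237), (381,274) and (420,276). The brown rolls on the tray are the ones meant. I'll check them in enlarged crops.

```bash
python3 - <<'E'
import cv2, numpy as np
t=cv2.imread("pics/top0.png"); s=cv2.imread("pics/side0.png")
def c(im,x,y,w,h,W,H): return cv2.resize(im[y:y+h,x:x+w],(W,H),interpolation=cv2.INTER_CUBIC)
a=np.hstack([c(t,90,190,120,90,400,300),c(t,220,130,100,75,400,300)])
b=np.hstack([c(t,345,200,120,90,400,300),c(s,230,130,120,90,400,300)])
cv2.imwrite("pics/crop1.png",np.vstack([a,b]))
E
```

```text
(no output)
```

View pics/crop1.png

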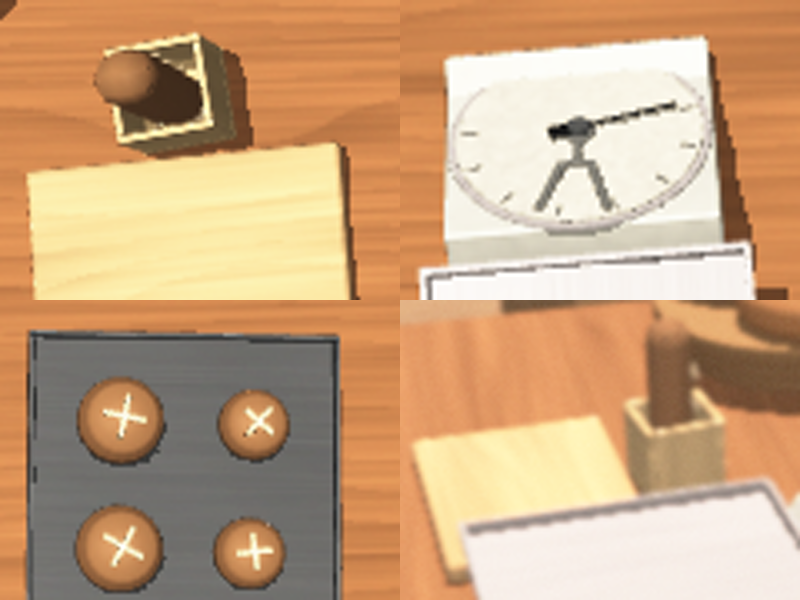

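Crop: the top-left panel shows the leaning-looking loaf top at about top-image (127,213), in the bin at (138,217). The needle points right and slightly up, the set fork points straight down. The big rolls are the left column of the tray, (381,236) and (381,274), and the small ones are the right column, (421,237) and (420,276). All four are brown with crosses, so they are the ones meant.

```bash
cat > h.py <<'E'
import numpy as np, cv2
from rig import camera_info
np.set_printoptions(precision=4,suppress=True)
C={n:camera_info(n) for n in("side","top")}
def ray(n,p):
    M=C[n]["cam_to_world"]; d=M[:3,:3]@np.linalg.solve(C[n]["mtx"],[p[0],p[1],1]); return M[:3,3],d/np.linalg.norm(d)
def onz(n,p,z):
    o,d=ray(n,p); return o+d*(z-o[2])/d[2]
def tri(pt,ps):
    A=np.zeros((3,3));b=np.zeros(3);rs=[ray("top",pt),ray("side",ps)]
    for o,d in rs: P=np.eye(3)-np.outer(d,d);A+=P;b+=P@o
    X=np.linalg.solve(A,b); return X,max(np.linalg.norm(np.cross(X-o,d)) for o,d in rs)
def proj(n,X):
    M=np.linalg.inv(C[n]["cam_to_world"]); X=np.atleast_2d(X); c=X@M[:3,:3].T+M[:3,3]; u=c@C[n]["mtx"].T; return u[:,:2]/u[:,2:]
E
python3 - <<'E'
from h import *
t=cv2.imread("pics/top0.png");s=cv2.imread("pics/side0.png")
def blobs(im,box):
    x0,y0,x1,y1=box; h=cv2.cvtColor(im[y0:y1,x0:x1],cv2.COLOR_BGR2HSV)
    m=(((h[...,0]<22)&(h[...,1]>70))|(h[...,2]>170)).astype(np.uint8)
    m=cv2.morphologyEx(m,cv2.MORPH_CLOSE,np.ones((3,3)))
    n,l,st,ce=cv2.connectedComponentsWithStats(m)
    return [(c+[x0,y0],q[2:5]) for c,q in zip(ce[1:],st[1:]) if q[4]>60]
T=blobs(t,(360,218,440,296));S=blobs(s,(266,296,366,382))
for c,q in T: print("T",c,q,onz("top",c,.022))
for c,q in S: print("S",c,q,onz("side",c,.022))
for a,_ in T:
    b=min(S,key=lambda q:np.linalg.norm(onz("side",q[0],.022)-onz("top",a,.022)))[0]; print("tri",tri(a,b))
def q(name,n,P,z):
    X=np.array([onz(n,p,z) for p in P]); print(name,X.mean(0),np.linalg.norm(X-np.roll(X,-1,0),axis=1)); print(X[:,:2].tolist())
cr=lambda X,Y:(90+X/3.3333,190+Y/3.3333)
q("bin","top",[cr(103,50),cr(205,35),cr(215,128),cr(120,147)],.07)
q("board","top",[(99,242),(192,234),(197,302),(103,311)],.018)
q("pan","top",[(225,198),(307,191),(316,290),(232,296)],.114)
q("tray","top",[(353.5,210),(447,211),(447,303),(353,302)],.014)
print("loaftop",tri((126.6,212.5),(309.5,139)),onz("top",(126.6,212.5),.15),onz("side",(309.5,139),.15))
print("pan corner tri", tri((225,198),(335,187)),"board corner TL", tri((99,242),(294,167)))
E
```

```text
T [380.6157 235.5578] [ 26  26 536] [ 0.5483 -0.2838  0.022 ]
T [420.6797 236.8942] [ 22  21 359] [ 0.5424 -0.3858  0.022 ]
T [380.277  273.9535] [ 26  26 538] [ 0.4506 -0.2793  0.022 ]
T [419.327  275.4768] [ 22  22 367] [ 0.4443 -0.378   0.022 ]
S [310.0368 315.1058] [  89   44 2230] [ 0.496  -0.2709  0.022 ]
S [348.0114 355.6154] [ 29  30 702] [ 0.545  -0.3923  0.022 ]
S [294.9818 361.2713] [ 29  31 715] [ 0.4474 -0.3849  0.022 ]
tri (array([ 0.5207, -0.2809,  0.0334]), np.float64(0.02624626112811206))
tri (array([ 0.5446, -0.3872,  0.0162]), np.float64(0.001648815995516654))
tri (array([ 0.4722, -0.2804,  0.0317]), np.float64(0.022129631075866664))
tri (array([ 0.4462, -0.3793,  0.0158]), np.float64(0.0016840710920830767))
bin [0.6039 0.3193 0.07  ] [0.0762 0.0703 0.0711 0.074 ]
[[0.6347977816132737, 0.3622912548753247], [0.6442543501044543, 0.2867293435913381], [0.5744076461250218, 0.2791230578965354], [0.5619706806126014, 0.3491342764577412]]
board [0.4702 0.3091 0.018 ] [0.237  0.1733 0.2368 0.1752]
[[0.5497716867934141, 0.4333923791941321], [0.5645005791861675, 0.196878857896
[... 151 characters left out ...]
5]
[[0.6382042826736474, 0.09878499925974239], [0.6505353002979224, -0.0987776486994513], [0.4123243713755801, -0.1142853423752909], [0.4031389638273887, 0.08456128611471043]]
tray [ 0.4952 -0.3327  0.014 ] [0.2408 0.2356 0.2381 0.2354]
[[0.6170094951272023, -0.21753542199602355], [0.6085798821935926, -0.4581633564030567], [0.3733122094334206, -0.4465623137084189], [0.3817813857416197, -0.2085889974126599]]
loaftop (array([0.6055, 0.3262, 0.1419]), np.float64(0.0012374327572263653)) [0.6029 0.3238 0.15  ] [0.6037 0.3078 0.15  ]
pan corner tri (array([0.6359, 0.1009, 0.1016]), np.float64(0.004472037309806679)) board corner TL (array([0.5616, 0.4383, 0.0021]), np.float64(0.010063974118049383))
```

```bash
python3 - <<'E'
from h import *
t=cv2.imread("pics/top0.png"); s=cv2.imread("pics/side0.png")
c=lambda im,x,y:cv2.resize(im[y:y+60,x:x+40],(400,600),interpolation=cv2.INTER_CUBIC)
def poly(im,n,X,x,y,col):
    p=(proj(n,X)-[x,y]+.5)*10; cv2.polylines(im,[np.int32(p)],True,col,1)
a=c(t,115,190);b=c(s,295,130)
y=np.radians(9);R=np.array([[np.cos(y),-np.sin(y)],[np.sin(y),np.cos(y)]])
sq=np.array([[1,1],[1,-1],[-1,-1],[-1,1]])
for im,n,x0,y0 in((a,"top",115,190),(b,"side",295,130)):
    for h,z,col in((36,.07,(0,255,0)),(36,0,(0,120,0))):
        poly(im,n,np.c_[sq*h/1000@R.T+[.604,.319],np.full(4,z)],x0,y0,col)
    for z in(.07,.13): poly(im,n,np.c_[sq*[.02,.023]@R.T+[.604,.319],np.full(4,z)],x0,y0,(255,0,255))
cv2.imwrite("pics/crop2.png",np.hstack([a,b])); print(onz("top",(184,162),.1))
E
```

```text
[0.7323 0.1999 0.1   ]
```

View pics/crop2.png

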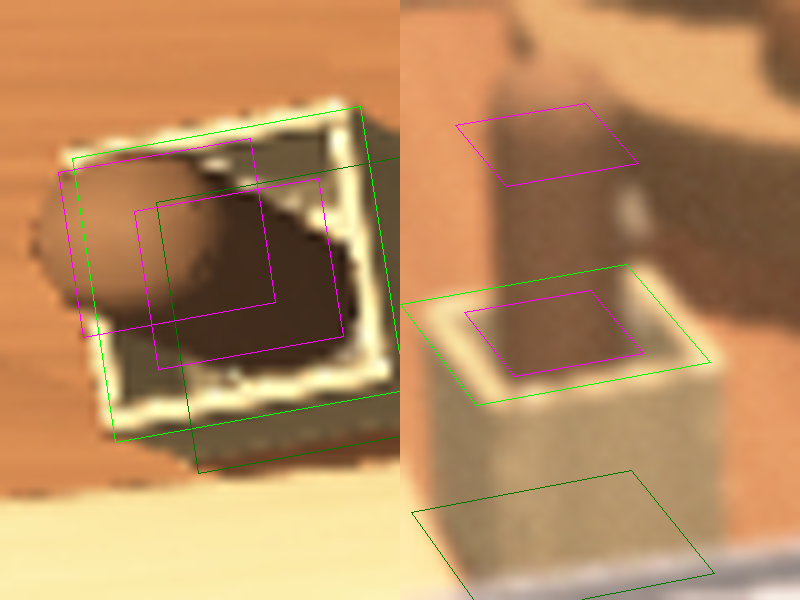

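The overlay agrees to about 2 mm: bin near (0.606, 0.321), yaw about 9.5°, loaf upright near (0.606, 0.322). Gripping it sideways at 55° just above the rim lets me lay it flat by turning the tool 90°.

```bash
cat >> h.py <<'E'
from scipy.spatial.transform import Rotation as Ro
from rig import telemetry
def tool(psi,a=0):
    """y_tool along yaw psi (deg); z down, tilted by a toward psi+90"""
    p,a=np.radians([psi,a]); y=np.array([np.cos(p),np.sin(p),0]); h=np.array([-np.sin(p),np.cos(p),0])
    z=np.sin(a)*h-np.cos(a)*np.array([0,0,1]); return np.c_[np.cross(y,z),y,z]
def st():
    s=telemetry.read_state(); print("t",s["time_s"],"p",np.array(s["position"]),"q",np.array(s["joint_positions"]),"op %.3f gf %.1f"%(s["opening"],s["grasp_force"]),"F",np.array(s["force"])); return np.array(s["position"]),np.array(s["tcp_rot"])
def plan(*W):
    p,R=st()
    for g,Rg in W:
        g=np.array(g,float); d=R.T@(g-p); rv=Ro.from_matrix(R.T@Rg).as_rotvec(degrees=True)
        n=max(1,int(np.ceil(max(abs(d).max()/.1501,np.linalg.norm(rv)/71.)-1e-6))); R0=R;p0=p
        for i in range(1,n+1):
            pg=p0+(g-p0)*i/n; Rn=R0@Ro.from_rotvec(rv*i/n,degrees=True).as_matrix()
            print(np.round(R.T@(pg-p)/.15,3).tolist()+np.round(Ro.from_matrix(R.T@Rn).as_rotvec(degrees=True)/360,4).tolist(),"->",pg)
            p,R=pg,Rn
E
python3 - <<'E'
from h import *
p,R=st()
G=np.array([.606,.322,.094]);T=tool(9.5,55);g=G+.014*T[:,2];print(g,T)
plan(([.48,-.25,.36],tool(-30)),([.64,.15,.30],tool(9.5,30)),(g-.10*T[:,2],T),(g,T))
E
```

```text
t 0.1 p [ 0.1803 -0.5977  0.2217] q [-83.4518  30.2737  82.1504  -0.0018  67.6893 -10.2262] op 1.001 gf 0.0 F [-0.2183  0.7175  0.4789]
[0.6041 0.3333 0.086 ] [[-0.0947  0.9863 -0.1352]
 [ 0.5657  0.165   0.8079]
 [ 0.8192  0.     -0.5736]]
t 0.1 p [ 0.1803 -0.5977  0.2217] q [-83.4518  30.2737  82.1504  -0.0018  67.6893 -10.2262] op 1.001 gf 0.0 F [-0.2183  0.7175  0.4789]
[0.861, -0.548, -0.306, -0.0001, -0.0001, -0.04] -> [ 0.2802 -0.4818  0.2678]
[0.97, -0.317, -0.307, -0.0001, -0.0001, -0.04] -> [ 0.3801 -0.3659  0.3139]
[1.018, -0.065, -0.307, -0.0001, -0.0001, -0.04] -> [ 0.48 -0.25  0.36]
[0.948, -0.137, 0.133, 0.0096, 0.0267, -0.0357] -> [ 0.5333 -0.1167  0.34  ]
[0.917, 0.087, 0.292, 0.0096, 0.0267, -0.0357] -> [0.5867 0.0167 0.32  ]
[0.813, 0.304, 0.426, 0.0096, 0.0267, -0.0357] -> [0.64 0.15 0.3 ]
[0.041, -0.017, 0.627, -0.0, 0.0347, -0.0] -> [0.6288 0.2013 0.2217]
[-0.095, -0.017, 0.621, -0.0, 0.0347, -0.0] -> [0.6176 0.2525 0.1433]
[0.0, -0.0, 0.667, -0.0, 0.0, -0.0] -> [0.6041 0.3333 0.086 ]
```

Emit:
carry_out(deltas=[[[0.4,-0.27,-0.15,0,0,-0.02,-1],[0.86,-0.55,-0.3,0,0,-0.04,-1],[0.86,-0.55,-0.3,0,0,-0.04,-1],[0.86,-0.55,-0.3,0,0,-0.04,-1],[0.86,-0.55,-0.3,0,0,-0.04,-1],[0.86,-0.55,-0.3,0,0,-0.04,-1],[0.86,-0.55,-0.3,0,0,-0.04,-1],[0.86,-0.55,-0.3,0,0,-0.04,-1],[0.86,-0.55,-0.3,0,0,-0.04,-1],[0.86,-0.55,-0.3,0,0,-0.04,-1]]])

```text
time_s: 0.93
position: [0.2792, -0.4829, 0.2669]
tcp_rot: [[0.856, 0.516, -0.0], [0.516, -0.856, 0.001], [0.0, -0.001, -1.0]]
force: [-0.1, -0.8, 0.6]
opening: 1.003
grasp_force: 0.0
```

Emit:
carry_out(deltas=[[[0.25,-0.08,-0.08,0,0,-0.01,-1],[0.5,-0.16,-0.15,0,0,-0.02,-1],[0.75,-0.24,-0.23,0,0,-0.03,-1],[0.97,-0.32,-0.31,0,0,-0.04,-1],[0.97,-0.32,-0.31,0,0,-0.04,-1],[0.97,-0.32,-0.31,0,0,-0.04,-1],[0.97,-0.32,-0.31,0,0,-0.04,-1],[0.97,-0.32,-0.31,0,0,-0.04,-1],[0.97,-0.32,-0.31,0,0,-0.04,-1],[0.97,-0.32,-0.31,0,0,-0.04,-1]]])

```text
time_s: 1.77
position: [0.3789, -0.3666, 0.3134]
tcp_rot: [[0.702, 0.713, -0.001], [0.713, -0.702, 0.001], [0.0, -0.001, -1.0]]
force: [-0.4, -0.1, -0.5]
opening: 1.0
grasp_force: 0.0
```

Emit:
carry_out(deltas=[[[0.25,-0.02,-0.08,0,0,-0.01,-1],[0.5,-0.03,-0.15,0,0,-0.02,-1],[0.75,-0.05,-0.23,0,0,-0.03,-1],[1,-0.06,-0.31,0,0,-0.04,-1],[1,-0.06,-0.31,0,0,-0.04,-1],[1,-0.06,-0.31,0,0,-0.04,-1],[1,-0.06,-0.31,0,0,-0.04,-1],[1,-0.06,-0.31,0,0,-0.04,-1],[1,-0.06,-0.31,0,0,-0.04,-1],[1,-0.06,-0.31,0,0,-0.04,-1]]])

```text
time_s: 2.6
position: [0.4774, -0.2534, 0.36]
tcp_rot: [[0.502, 0.865, -0.001], [0.865, -0.502, 0.001], [0.0, -0.001, -1.0]]
force: [-0.3, -0.5, -0.0]
opening: 0.999
grasp_force: 0.0
```

Emit:
carry_out(deltas=[[[0.24,-0.03,0.03,0.002,0.007,-0.009,-1],[0.48,-0.07,0.07,0.005,0.013,-0.018,-1],[0.72,-0.1,0.1,0.007,0.02,-0.027,-1],[0.95,-0.14,0.13,0.01,0.027,-0.036,-1],[0.95,-0.14,0.13,0.01,0.027,-0.036,-1],[0.95,-0.14,0.13,0.01,0.027,-0.036,-1],[0.95,-0.14,0.13,0.01,0.027,-0.036,-1],[0.95,-0.14,0.13,0.01,0.027,-0.036,-1],[0.95,-0.14,0.13,0.01,0.027,-0.036,-1],[0.95,-0.14,0.13,0.01,0.027,-0.036,-1]]])

```text
time_s: 3.43
position: [0.5313, -0.1194, 0.3413]
tcp_rot: [[0.293, 0.956, 0.011], [0.94, -0.291, 0.179], [0.174, -0.042, -0.984]]
force: [0.1, 0.7, -0.8]
opening: 1.002
grasp_force: 0.0
```

Emit:
carry_out(deltas=[[[0.23,0.02,0.07,0.002,0.007,-0.009,-1],[0.46,0.04,0.15,0.005,0.013,-0.018,-1],[0.69,0.07,0.22,0.007,0.02,-0.027,-1],[0.92,0.09,0.29,0.01,0.027,-0.036,-1],[0.92,0.09,0.29,0.01,0.027,-0.036,-1],[0.92,0.09,0.29,0.01,0.027,-0.036,-1],[0.92,0.09,0.29,0.01,0.027,-0.036,-1],[0.92,0.09,0.29,0.01,0.027,-0.036,-1],[0.92,0.09,0.29,0.01,0.027,-0.036,-1],[0.92,0.09,0.29,0.01,0.027,-0.036,-1]]])

```text
time_s: 4.27
position: [0.585, 0.0143, 0.3222]
tcp_rot: [[0.072, 0.997, -0.02], [0.935, -0.06, 0.35], [0.348, -0.043, -0.937]]
force: [-0.7, -0.2, 0.3]
opening: 1.004
grasp_force: 0.0
```

Emit:
carry_out(deltas=[[[0.2,0.08,0.1,0.002,0.007,-0.009,-1],[0.4,0.15,0.21,0.005,0.013,-0.018,-1],[0.61,0.23,0.32,0.007,0.02,-0.027,-1],[0.81,0.3,0.43,0.01,0.027,-0.036,-1],[0.81,0.3,0.43,0.01,0.027,-0.036,-1],[0.81,0.3,0.43,0.01,0.027,-0.036,-1],[0.81,0.3,0.43,0.01,0.027,-0.036,-1],[0.81,0.3,0.43,0.01,0.027,-0.036,-1],[0.81,0.3,0.43,0.01,0.027,-0.036,-1],[0.81,0.3,0.43,0.01,0.027,-0.036,-1]]])

```text
time_s: 5.1
position: [0.6372, 0.1477, 0.3024]
tcp_rot: [[-0.145, 0.985, -0.088], [0.85, 0.17, 0.499], [0.507, -0.003, -0.862]]
force: [0.6, -1.1, 0.6]
opening: 0.998
grasp_force: 0.0
```

```bash
python3 - <<'E'
from h import *
G=np.array([.606,.322,.094]);T=tool(9.5,55);g=G+.014*T[:,2]
plan((g-.10*T[:,2],T),(g,T))
E
```

```text
t 5.1 p [0.6372 0.1477 0.3024] q [-10.0273  31.3091  73.5647  28.4687  86.9461 -24.3203] op 0.998 gf 0.0 F [ 0.5686 -1.0936  0.6106]
[0.038, -0.004, 0.637, -0.0004, 0.0341, 0.0001] -> [0.6274 0.2001 0.2229]
[-0.099, -0.005, 0.631, -0.0004, 0.0341, 0.0001] -> [0.6176 0.2525 0.1433]
[0.0, -0.0, 0.667, -0.0, -0.0, 0.0] -> [0.6041 0.3333 0.086 ]
```

Emit:
carry_out(deltas=[[[0.01,0,0.16,0,0.009,0,-1],[0.02,0,0.32,0,0.017,0,-1],[0.03,0,0.48,0,0.026,0,-1],[0.04,0,0.64,0,0.034,0,-1],[0.04,0,0.64,0,0.034,0,-1],[0.04,0,0.64,0,0.034,0,-1],[0.04,0,0.64,0,0.034,0,-1],[0.04,0,0.64,0,0.034,0,-1],[0.04,0,0.64,0,0.034,0,-1],[0.04,0,0.64,0,0.034,0,-1]]])

```text
time_s: 5.93
position: [0.6285, 0.2015, 0.2236]
tcp_rot: [[-0.126, 0.985, -0.116], [0.725, 0.171, 0.667], [0.677, -0.0, -0.736]]
force: [0.2, 0.7, -1.0]
opening: 1.005
grasp_force: 0.0
```

Emit:
carry_out(deltas=[[[-0.02,0,0.16,0,0.009,0,-1],[-0.05,0,0.32,0,0.017,0,-1],[-0.07,0,0.48,0,0.026,0,-1],[-0.1,0,0.63,0,0.034,0,-1],[-0.1,0,0.63,0,0.034,0,-1],[-0.1,0,0.63,0,0.034,0,-1],[-0.1,0,0.63,0,0.034,0,-1],[-0.1,0,0.63,0,0.034,0,-1],[-0.1,0,0.63,0,0.034,0,-1],[-0.1,0,0.63,0,0.034,0,-1]]])

```text
time_s: 6.77
position: [0.6192, 0.2537, 0.1442]
tcp_rot: [[-0.098, 0.985, -0.14], [0.567, 0.171, 0.806], [0.818, -0.0, -0.575]]
force: [0.2, -0.2, 0.2]
opening: 1.0
grasp_force: 0.0
```

```bash
python3 - <<'E'
from h import *
from rig import capture
G=np.array([.606,.322,.094]);T=tool(9.5,55);g=G+.014*T[:,2]
plan((g,T))
t=capture("top");s=capture("side")
c=lambda im,x,y:cv2.resize(im[y:y+75,x:x+100],(400,300),interpolation=cv2.INTER_CUBIC)[:,:,::-1]
cv2.imwrite("pics/pre.png",np.hstack([c(t,90,170),c(s,250,110)]))
E
```

```text
t 6.7667 p [0.6192 0.2537 0.1442] q [ -8.9971  48.1264  83.8544  52.0112  79.159  -44.2434] op 1.000 gf 0.0 F [ 0.2462 -0.2438  0.2479]
[-0.007, -0.008, 0.665, -0.0008, 0.0003, 0.0006] -> [0.6041 0.3333 0.086 ]
```

View pics/pre.png

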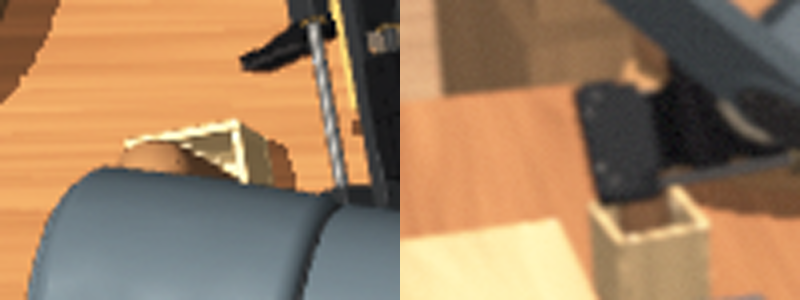

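The view shows the far finger right of the bin at top crop (280,55), and in the side crop the near finger (620,140) just in front of the loaf above the rim. Both are clear, so I advance and close.

Emit:
carry_out(deltas=[[[0,0,0.08,0,0,0,-1],[0,0,0.17,0,0,0,-1],[0,0,0.25,0,0,0,-1],[-0.01,-0.01,0.33,0,0,0,-1],[-0.01,-0.01,0.42,0,0,0,-1],[-0.01,-0.01,0.5,0,0,0,-1],[-0.01,-0.01,0.58,0,0,0,-1],[-0.01,-0.01,0.665,0,0,0,-1],[-0.01,-0.01,0.665,0,0,0,-1],[-0.01,-0.01,0.665,0,0,0,-1]]])

```text
time_s: 7.7
position: [0.602, 0.3342, 0.0833]
tcp_rot: [[-0.095, 0.985, -0.144], [0.566, 0.173, 0.806], [0.819, -0.005, -0.574]]
force: [0.2, 0.0, 1.0]
opening: 0.998
grasp_force: 0.0
```

Emit:
carry_out(deltas=[[[0,0,0,0,0,0,0.5],[0,0,0,0,0,0,1],[0,0,0,0,0,0,1],[0,0,0,0,0,0,1],[0,0,0,0,0,0,1],[0,0,0,0,0,0,1],[0,0,0,0,0,0,1],[0,0,0,0,0,0,1],[0,0,0,0,0,0,1],[0,0,0,0,0,0,1]]])

```text
time_s: 8.53
position: [0.6028, 0.3333, 0.084]
tcp_rot: [[-0.096, 0.985, -0.142], [0.566, 0.171, 0.806], [0.819, -0.003, -0.574]]
force: [-0.4, -0.3, 0.1]
opening: 0.457
grasp_force: 30.0
```

```bash
python3 - <<'E'
from h import *
p,R=st()
plan((p+[0,0,.14],R))
E
```

```text
t 8.5333 p [0.6028 0.3333 0.084 ] q [ -2.1308  52.9334  85.6763  57.5632  71.5272 -46.7957] op 0.457 gf 30.0 F [-0.3612 -0.2644  0.0769]
t 8.5333 p [0.6028 0.3333 0.084 ] q [ -2.1308  52.9334  85.6763  57.5632  71.5272 -46.7957] op 0.457 gf 30.0 F [-0.3612 -0.2644  0.0769]
[0.764, -0.003, -0.536, 0.0, 0.0, 0.0] -> [0.6028 0.3333 0.224 ]
```

Emit:
carry_out(deltas=[[[0.04,0,-0.03,0,0,0,1],[0.12,0,-0.08,0,0,0,1],[0.22,0,-0.15,0,0,0,1],[0.33,0,-0.23,0,0,0,1],[0.44,0,-0.31,0,0,0,1],[0.55,0,-0.39,0,0,0,1],[0.65,0,-0.46,0,0,0,1],[0.73,0,-0.51,0,0,0,1],[0.765,0,-0.535,0,0,0,1],[0.765,0,-0.535,0,0,0,1]]])

```text
time_s: 9.37
position: [0.6037, 0.3338, 0.2262]
tcp_rot: [[-0.099, 0.985, -0.14], [0.566, 0.172, 0.806], [0.818, 0.0, -0.575]]
force: [-0.0, -0.4, -1.0]
opening: 0.454
grasp_force: 30.0
```

```bash
python3 - <<'E'
from h import *
from rig import capture
t=capture("top");s=capture("side")
c=lambda im,x,y:cv2.resize(im[y:y+75,x:x+100],(400,300),interpolation=cv2.INTER_CUBIC)[:,:,::-1]
cv2.imwrite("pics/lift.png",np.hstack([c(t,80,170),c(s,250,90)]))
# plan lay: grasp axis on loaf at c=.088 from cut end; loaf along +y yaw 94 (board yaw 4): tool psi=4
p,R=st()
T1=tool(4,55);T2=tool(4,10);T3=tool(4,-35)
u=np.array([-np.sin(np.radians(4)),np.cos(np.radians(4)),0])
mid=np.array([.470,.309,.018+.023]); A=mid+u*.013   # grasp axis point when laid
tc=lambda T,h:A+[0,0,h]+.014*T[:,2]
plan((tc(T1,.15),T1),(tc(T2,.14),T2),(tc(T3,.10),T3),(tc(T3,.003),T3))
E
```

```text
t 9.4667 p [0.6028 0.3336 0.2236] q [ -2.0974  41.1589  83.7706  54.5455  79.1761 -35.0242] op 0.461 gf 30.0 F [-0.109  -0.1524 -1.5526]
t 9.4667 p [0.6028 0.3336 0.2236] q [ -2.0974  41.1589  83.7706  54.5455  79.1761 -35.0242] op 0.461 gf 30.0 F [-0.109  -0.1524 -1.5526]
[-0.136, -0.882, 0.283, -0.0138, 0.0002, 0.0089] -> [0.4683 0.3334 0.183 ]
[-0.121, -0.0, 0.011, -0.0, -0.125, 0.0] -> [0.4689 0.3244 0.1672]
[-0.112, 0.0, 0.235, 0.0, -0.125, 0.0] -> [0.4697 0.314  0.1295]
[0.371, 0.0, 0.53, -0.0, 0.0, -0.0] -> [0.4697 0.314  0.0325]
```

View pics/lift.png

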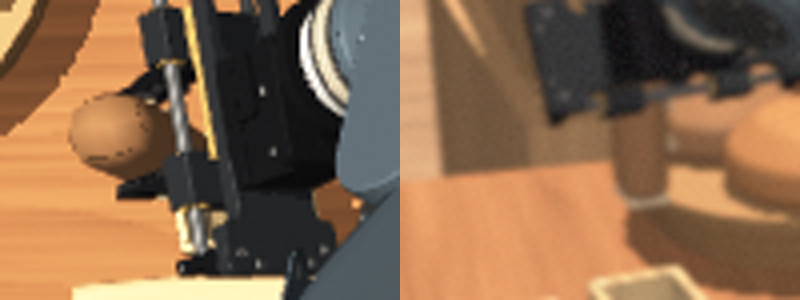

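The loaf hangs upright in the pads at top crop (110,130), and in the side crop its cut end (640,200) is clear of the rim (645,280). Next I carry it over the board and turn it flat.

Emit:
carry_out(deltas=[[[-0.01,-0.06,0.02,-0.001,0,0.001,1],[-0.02,-0.17,0.05,-0.003,0,0.002,1],[-0.04,-0.29,0.09,-0.005,0,0.003,1],[-0.06,-0.42,0.13,-0.007,0,0.004,1],[-0.08,-0.55,0.17,-0.009,0,0.006,1],[-0.1,-0.67,0.21,-0.011,0,0.007,1],[-0.12,-0.78,0.25,-0.012,0,0.008,1],[-0.13,-0.85,0.27,-0.014,0,0.009,1],[-0.135,-0.88,0.28,-0.014,0,0.009,1],[-0.135,-0.88,0.28,-0.014,0,0.009,1]]])

```text
time_s: 10.3
position: [0.4674, 0.3335, 0.1826]
tcp_rot: [[-0.036, 0.998, -0.058], [0.573, 0.068, 0.817], [0.819, -0.004, -0.574]]
force: [0.5, 0.1, -0.7]
opening: 0.456
grasp_force: 30.0
```

Emit:
carry_out(deltas=[[[-0.01,0,0,0,-0.008,0,1],[-0.02,0,0,0,-0.022,0,1],[-0.04,0,0,0,-0.038,0,1],[-0.05,0,0.01,0,-0.054,0,1],[-0.07,0,0.01,0,-0.07,0,1],[-0.08,0,0.01,0,-0.086,0,1],[-0.1,0,0.01,0,-0.102,0,1],[-0.11,0,0.01,0,-0.116,0,1],[-0.12,0,0.01,0,-0.125,0,1],[-0.12,0,0.01,0,-0.125,0,1]]])

```text
time_s: 11.13
position: [0.4708, 0.3269, 0.1689]
tcp_rot: [[-0.07, 0.997, -0.009], [0.982, 0.071, 0.173], [0.173, 0.003, -0.985]]
force: [-0.0, 0.1, -2.4]
opening: 0.457
grasp_force: 30.0
```

Emit:
carry_out(deltas=[[[-0.01,0,0.01,0,-0.008,0,1],[-0.02,0,0.04,0,-0.022,0,1],[-0.04,0,0.07,0,-0.038,0,1],[-0.05,0,0.1,0,-0.054,0,1],[-0.06,0,0.13,0,-0.07,0,1],[-0.08,0,0.16,0,-0.086,0,1],[-0.09,0,0.19,0,-0.102,0,1],[-0.1,0,0.22,0,-0.116,0,1],[-0.11,0,0.235,0,-0.125,0,1],[-0.11,0,0.235,0,-0.125,0,1]]])

```text
time_s: 11.97
position: [0.4694, 0.3152, 0.1271]
tcp_rot: [[-0.059, 0.998, 0.035], [0.816, 0.068, -0.574], [-0.575, -0.005, -0.818]]
force: [-0.2, -0.1, -1.5]
opening: 0.455
grasp_force: 30.0
```

```bash
python3 - <<'E'
from h import *
from rig import capture
t=capture("top");s=capture("side")
c=lambda im,x,y:cv2.resize(im[y:y+90,x:x+120],(400,300),interpolation=cv2.INTER_CUBIC)[:,:,::-1]
cv2.imwrite("pics/lay.png",np.hstack([c(t,80,220),c(s,220,110)]))
T3=tool(4,-35); u=np.array([-np.sin(np.radians(4)),np.cos(np.radians(4)),0])
A=np.array([.470,.309,.041])+u*.013
plan((A+[0,0,.002]+.014*T3[:,2],T3))
E
```

```text
t 12.0667 p [0.4703 0.3141 0.1293] q [ 37.2675  43.792   81.3942 -29.2441  77.691   45.6177] op 0.459 gf 30.0 F [ 0.2872 -0.0181 -0.8066]
[0.373, -0.003, 0.535, -0.0005, -0.0001, -0.0002] -> [0.4697 0.314  0.0315]
```

View pics/lay.png

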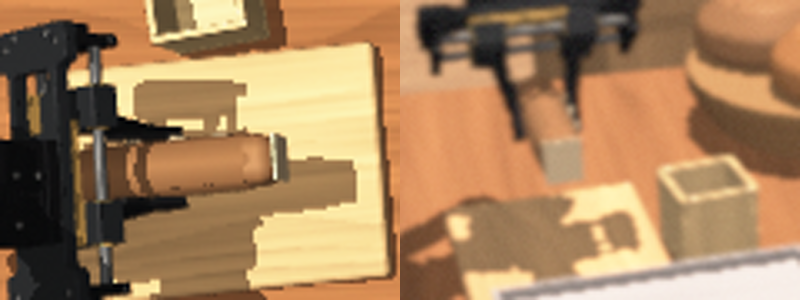

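The loaf is held about level over the board at top crop (205,165), cut end toward the scale. I lower it gently.

Emit:
carry_out(deltas=[[[0.03,0,0.04,0,0,0,1],[0.08,0,0.11,0,0,0,1],[0.13,0,0.19,0,0,0,1],[0.18,0,0.26,0,0,0,1],[0.23,0,0.33,0,0,0,1],[0.27,0,0.39,0,0,0,1],[0.31,0,0.44,0,0,0,1],[0.34,0,0.48,0,0,0,1],[0.36,0,0.51,0,0,0,1],[0.36,0,0.51,0,0,0,1]]])

```text
time_s: 12.9
position: [0.4699, 0.3142, 0.0356]
tcp_rot: [[-0.056, 0.998, 0.038], [0.816, 0.068, -0.574], [-0.575, -0.001, -0.818]]
force: [-0.5, -0.6, 0.1]
opening: 0.457
grasp_force: 30.0
```

```bash
python3 - <<'E'
from h import *
from rig import capture
p,R=st(); print(R)
t=capture("top");s=capture("side")
c=lambda im,x,y:cv2.resize(im[y:y+60,x:x+80],(400,300),interpolation=cv2.INTER_CUBIC)[:,:,::-1]
cv2.imwrite("pics/lay2.png",np.hstack([c(t,90,240),c(s,230,140)]))
plan((p+[0,0,-.004],R))
E
```

```text
t 12.9 p [0.4699 0.3142 0.0356] q [ 37.3534  51.4776  82.7285 -30.665   69.9571  50.4052] op 0.457 gf 30.0 F [-0.4984 -0.6481  0.0925]
[[-0.0561  0.9977  0.0381]
 [ 0.8163  0.0678 -0.5736]
 [-0.5749 -0.0011 -0.8182]]
t 13.0 p [0.4706 0.3146 0.0369] q [ 37.3551  51.3646  82.6887 -30.6813  70.0018  50.3929] op 0.451 gf 30.0 F [-0.0831  0.4087 -0.4811]
[0.019, -0.004, 0.03, 0.0002, -0.0001, -0.0002] -> [0.4699 0.3142 0.0316]
```

View pics/lay2.png

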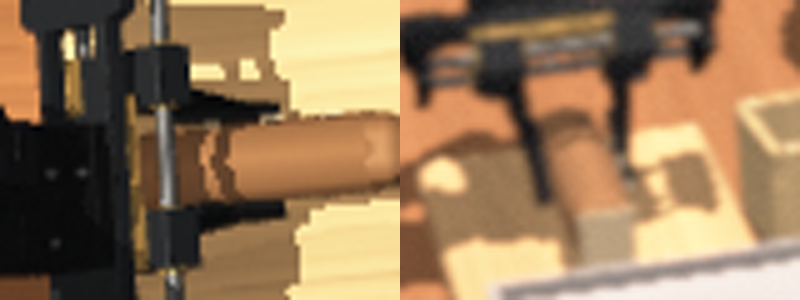

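The loaf hangs a few mm above the board: top crop (300,155), side crop cut end (605,240). I set it down and open the pads.

Emit:
carry_out(deltas=[[[0.005,0,0.007,0,0,0,1],[0.01,0,0.014,0,0,0,1],[0.015,0,0.021,0,0,0,1],[0.02,0,0.028,0,0,0,1],[0.022,0,0.031,0,0,0,1],[0.022,0,0.031,0,0,0,1],[0.022,0,0.031,0,0,0,1],[0.022,0,0.031,0,0,0,1],[0.022,0,0.031,0,0,0,1],[0.022,0,0.031,0,0,0,1]]])

```text
time_s: 13.83
position: [0.4705, 0.3145, 0.0312]
tcp_rot: [[-0.055, 0.998, 0.039], [0.817, 0.068, -0.573], [-0.574, 0.001, -0.819]]
force: [-0.4, -0.1, -0.6]
opening: 0.454
grasp_force: 30.0
```

Emit:
carry_out(deltas=[[[0,0,0,0,0,0,0.05],[0,0,0,0,0,0,0],[0,0,0,0,0,0,-0.1],[0,0,0,0,0,0,-0.2],[0,0,0,0,0,0,-0.4],[0,0,0,0,0,0,-0.6],[0,0,0,0,0,0,-0.8],[0,0,0,0,0,0,-1],[0,0,0,0,0,0,-1],[0,0,0,0,0,0,-1]]])

```text
time_s: 14.67
position: [0.4705, 0.3145, 0.0312]
tcp_rot: [[-0.055, 0.998, 0.039], [0.817, 0.068, -0.573], [-0.574, 0.001, -0.819]]
force: [0.6, 0.2, 0.1]
opening: 0.95
grasp_force: 0.0
```

Emit:
carry_out(deltas=[[[0,0,-0.1,0,0,0,-1],[0,0,-0.25,0,0,0,-1],[0,0,-0.45,0,0,0,-1],[0,0,-0.65,0,0,0,-1],[0,0,-0.85,0,0,0,-1],[0,0,-1,0,0,0,-1],[0,0,-1,0,0,0,-1],[0,0,-1,0,0,0,-1],[0,0,-1,0,0,0,-1],[0,0,-1,0,0,0,-1]]])

```text
time_s: 15.5
position: [0.4637, 0.3988, 0.1524]
tcp_rot: [[-0.056, 0.998, 0.036], [0.815, 0.067, -0.575], [-0.576, -0.003, -0.817]]
force: [-0.0, -0.1, -0.1]
opening: 1.0
grasp_force: 0.0
```

```bash
python3 - <<'E'
from h import *
from rig import capture
t=capture("top");s=capture("side")
cv2.imwrite("pics/tb.png",t[:,:,::-1]);cv2.imwrite("pics/sb.png",s[:,:,::-1])
c=lambda im,x,y:cv2.resize(im[y:y+60,x:x+80],(400,300),interpolation=cv2.INTER_CUBIC)[:,:,::-1].copy()
def poly(im,n,X,x,y,col):
    cv2.polylines(im,[np.int32((proj(n,X)-[x,y]+.5)*5)],True,col,1)
a=c(t,100,240);b=c(s,230,140)
ps=np.radians(4);Rm=np.array([[np.cos(ps),-np.sin(ps)],[np.sin(ps),np.cos(ps)]])
sq=np.array([[1,1],[1,-1],[-1,-1],[-1,1]])*[.02,.075]
for z in(.018,.064):
    X=np.c_[sq@Rm.T+[.470,.309],np.full(4,z)]; poly(a,"top",X,100,240,(255,0,255)); poly(b,"side",X,230,140,(255,0,255))
cv2.imwrite("pics/onboard.png",np.hstack([a,b]))
T=tool(4)
plan(([.470,.309,.15],T),([.470,.309,.041-.015],T))
E
```

```text
t 15.6 p [0.464  0.399  0.1525] q [ 43.0347  46.2752  70.5244 -26.4679  87.5799  46.1078] op 1.003 gf 0.0 F [-0.448   0.017   0.0033]
[-0.482, -0.0, 0.36, -0.0005, 0.0977, -0.0003] -> [0.47  0.309 0.15 ]
[0.0, 0.0, 0.827, -0.0, 0.0, 0.0] -> [0.47  0.309 0.026]
```

View pics/onboard.png

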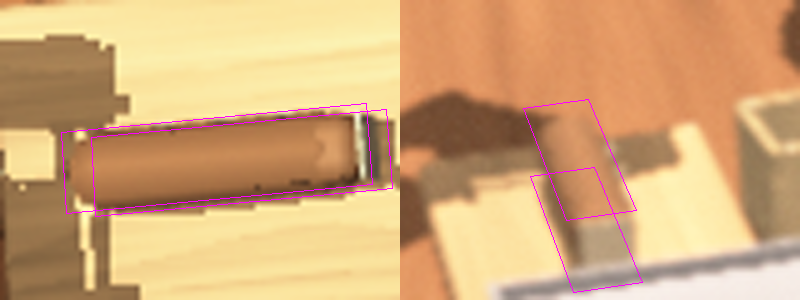

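The loaf lies flat on the board, released: cut end at top crop (360,148), matching the model to within 5 mm (middle near (0.470, 0.313)). I pick it up again from straight above.

```bash
python3 - <<'E'
from h import *
T=tool(4);m=[.4695,.313]
P=tool(-86.4); y=np.radians(3.6); c=np.array([.526,-.007])+np.array([-np.sin(y),np.cos(y)])*.035
plan((m+[.14],T),(m+[.026],T),(m+[.20],T),([.5,.14,.25],tool(-45)),([*c,.25],P),([*c,.120],P),([*c,.104],P))
E
```

```text
t 15.6 p [0.464  0.399  0.1525] q [ 43.0347  46.2752  70.5244 -26.4679  87.5799  46.1078] op 1.003 gf 0.0 F [-0.448   0.017   0.0033]
[-0.421, -0.002, 0.399, -0.0005, 0.0977, -0.0003] -> [0.4695 0.313  0.14  ]
[0.0, 0.0, 0.76, -0.0, 0.0, 0.0] -> [0.4695 0.313  0.026 ]
[-0.0, -0.0, -0.58, 0.0, 0.0, 0.0] -> [0.4695 0.313  0.113 ]
[-0.0, -0.0, -0.58, 0.0, 0.0, 0.0] -> [0.4695 0.313  0.2   ]
[-0.582, 0.061, -0.167, -0.0, -0.0, 0.0681] -> [0.4848 0.2265 0.225 ]
[-0.505, 0.297, -0.167, -0.0, -0.0, 0.0681] -> [0.5  0.14 0.25]
[-0.416, 0.641, -0.0, -0.0, 0.0, 0.115] -> [0.5238 0.0279 0.25  ]
[0.0, -0.0, 0.867, 0.0, -0.0, 0.0] -> [0.5238 0.0279 0.12  ]
[0.0, -0.0, 0.107, -0.0, 0.0, 0.0] -> [0.5238 0.0279 0.104 ]
```

Emit:
carry_out(deltas=[[[-0.08,0,0.08,0,0.02,0,-1],[-0.17,0,0.16,0,0.04,0,-1],[-0.25,0,0.24,0,0.058,0,-1],[-0.34,0,0.32,0,0.078,0,-1],[-0.42,0,0.4,0,0.098,0,-1],[-0.42,0,0.4,0,0.098,0,-1],[-0.42,0,0.4,0,0.098,0,-1],[-0.42,0,0.4,0,0.098,0,-1],[-0.42,0,0.4,0,0.098,0,-1],[-0.42,0,0.4,0,0.098,0,-1]]])

```text
time_s: 16.43
position: [0.4702, 0.3162, 0.1408]
tcp_rot: [[-0.07, 0.998, 0.0], [0.998, 0.07, 0.004], [0.004, 0.001, -1.0]]
force: [-0.4, -0.2, -0.2]
opening: 1.004
grasp_force: 0.0
```

```bash
python3 - <<'E'
from h import *
plan(([.4695,.313,.026],tool(4)))
E
```

```text
t 16.4333 p [0.4702 0.3162 0.1408] q [22.5129 31.9265 95.1154  0.2412 52.8496 18.3352] op 1.004 gf 0.0 F [-0.3944 -0.1995 -0.235 ]
[-0.024, -0.007, 0.765, 0.0001, -0.0006, 0.0001] -> [0.4695 0.313  0.026 ]
```

Emit:
carry_out(deltas=[[[-0.01,0,0.12,0,0,0,-1],[-0.02,0,0.25,0,0,0,-1],[-0.02,0,0.4,0,0,0,-1],[-0.02,0,0.52,0,0,0,-1],[-0.02,0,0.63,0,0,0,-1],[-0.02,0,0.71,0,0,0,-1],[-0.02,0,0.75,0,0,0,-1],[-0.02,0,0.765,0,0,0,-1],[-0.02,0,0.765,0,0,0,-0.3],[-0.02,0,0.765,0,0,0,0.2]]])

```text
time_s: 17.27
position: [0.4711, 0.3126, 0.0269]
tcp_rot: [[-0.068, 0.998, 0.002], [0.998, 0.068, 0.005], [0.004, 0.002, -1.0]]
force: [-0.4, 0.0, 0.2]
opening: 0.916
grasp_force: 0.0
```

Emit:
carry_out(deltas=[[[0,0,0,0,0,0,1],[0,0,0,0,0,0,1],[0,0,0,0,0,0,1],[0,0,0,0,0,0,1],[0,0,0,0,0,0,1],[0,0,-0.05,0,0,0,1],[0,0,-0.15,0,0,0,1],[0,0,-0.3,0,0,0,1],[0,0,-0.4,0,0,0,1],[0,0,-0.5,0,0,0,1]]])

```text
time_s: 18.1
position: [0.4706, 0.3117, 0.1026]
tcp_rot: [[-0.068, 0.998, 0.001], [0.998, 0.068, 0.004], [0.004, 0.001, -1.0]]
force: [0.4, -0.2, -0.5]
opening: 0.457
grasp_force: 30.0
```

Emit:
carry_out(deltas=[[[0,0,-0.1,0,0,0,1],[0,0,-0.2,0,0,0,1],[0,0,-0.3,0,0,0,1],[0,0,-0.4,0,0,0,1],[0,0,-0.5,0,0,0,1],[0,0,-0.58,0,0,0,1],[0,0,-0.64,0,0,0,1],[0,0,-0.66,0,0,0,1],[0,0,-0.66,0,0,0,1],[0,0,-0.66,0,0,0,1]]])

```text
time_s: 18.93
position: [0.4702, 0.3111, 0.1999]
tcp_rot: [[-0.068, 0.998, -0.0], [0.998, 0.068, 0.004], [0.004, -0.0, -1.0]]
force: [0.2, 0.2, -1.1]
opening: 0.456
grasp_force: 30.0
```

```bash
python3 - <<'E'
from h import *
P=tool(-86.4); y=np.radians(3.6); c=np.array([.526,-.007])+np.array([-np.sin(y),np.cos(y)])*.035
plan(([.5,.14,.25],tool(-45)),([*c,.25],P),([*c,.120],P))
E
```

```text
t 18.9333 p [0.4702 0.3111 0.1999] q [22.0248 27.0783 92.4531  0.2429 60.4123 18.0216] op 0.456 gf 30.0 F [ 0.1966  0.2309 -1.0813]
[-0.575, 0.061, -0.169, -0.0001, -0.0003, 0.0679] -> [0.4851 0.2256 0.225 ]
[-0.499, 0.293, -0.168, -0.0001, -0.0003, 0.0679] -> [0.5  0.14 0.25]
[-0.416, 0.641, 0.0, -0.0, -0.0, 0.115] -> [0.5238 0.0279 0.25  ]
[0.0, -0.0, 0.867, 0.0, 0.0, -0.0] -> [0.5238 0.0279 0.12  ]
```

Emit:
carry_out(deltas=[[[-0.06,0.01,-0.02,0,0,0.007,1],[-0.13,0.02,-0.04,0,0,0.016,1],[-0.21,0.02,-0.06,0,0,0.025,1],[-0.29,0.03,-0.09,0,0,0.034,1],[-0.37,0.04,-0.11,0,0,0.043,1],[-0.44,0.05,-0.13,0,0,0.052,1],[-0.5,0.05,-0.15,0,0,0.06,1],[-0.55,0.06,-0.16,0,0,0.066,1],[-0.57,0.06,-0.17,0,0,0.068,1],[-0.57,0.06,-0.17,0,0,0.068,1]]])

```text
time_s: 19.77
position: [0.4854, 0.226, 0.2251]
tcp_rot: [[0.353, 0.936, -0.0], [0.936, -0.353, 0.004], [0.004, -0.002, -1.0]]
force: [0.4, 0.1, -0.5]
opening: 0.451
grasp_force: 30.0
```

Emit:
carry_out(deltas=[[[-0.06,0.03,-0.02,0,0,0.007,1],[-0.12,0.06,-0.04,0,0,0.016,1],[-0.19,0.1,-0.06,0,0,0.025,1],[-0.26,0.15,-0.09,0,0,0.034,1],[-0.33,0.19,-0.11,0,0,0.043,1],[-0.39,0.22,-0.13,0,0,0.052,1],[-0.44,0.26,-0.15,0,0,0.06,1],[-0.48,0.28,-0.16,0,0,0.066,1],[-0.5,0.29,-0.17,0,0,0.068,1],[-0.5,0.29,-0.17,0,0,0.068,1]]])

```text
time_s: 20.6
position: [0.4998, 0.1404, 0.2508]
tcp_rot: [[0.709, 0.705, 0.001], [0.705, -0.709, 0.004], [0.003, -0.002, -1.0]]
force: [0.3, -0.6, -1.8]
opening: 0.461
grasp_force: 30.0
```

Emit:
carry_out(deltas=[[[-0.04,0.06,0,0,0,0.011,1],[-0.09,0.14,0,0,0,0.025,1],[-0.15,0.23,0,0,0,0.041,1],[-0.21,0.32,0,0,0,0.057,1],[-0.27,0.41,0,0,0,0.073,1],[-0.32,0.5,0,0,0,0.089,1],[-0.37,0.57,0,0,0,0.102,1],[-0.4,0.62,0,0,0,0.112,1],[-0.415,0.64,0,0,0,0.115,1],[-0.415,0.64,0,0,0,0.115,1]]])

```text
time_s: 21.43
position: [0.5234, 0.0288, 0.2499]
tcp_rot: [[0.998, 0.062, -0.0], [0.062, -0.998, 0.004], [0.0, -0.004, -1.0]]
force: [-0.7, 0.3, -0.4]
opening: 0.456
grasp_force: 30.0
```

```bash
python3 - <<'E'
from h import *
P=tool(-86.4); y=np.radians(3.6); c=np.array([.526,-.007])+np.array([-np.sin(y),np.cos(y)])*.035
plan(([*c,.120],P))
E
```

```text
t 21.4333 p [0.5234 0.0288 0.2499] q [-9.2245 20.5077 94.6058  0.2702 64.9308 77.1249] op 0.456 gf 30.0 F [-0.7497  0.3335 -0.4255]
[0.002, 0.01, 0.866, -0.0007, -0.0, -0.0002] -> [0.5238 0.0279 0.12  ]
```

Emit:
carry_out(deltas=[[[0,0,0.08,0,0,0,1],[0,0,0.19,0,0,0,1],[0,0.01,0.31,0,0,0,1],[0,0.01,0.43,0,0,0,1],[0,0.01,0.54,0,0,0,1],[0,0.01,0.64,0,0,0,1],[0,0.01,0.73,0,0,0,1],[0,0.01,0.8,0,0,0,1],[0,0.01,0.85,0,0,0,1],[0,0.01,0.87,0,0,0,1]]])

```text
time_s: 22.27
position: [0.5227, 0.0289, 0.1186]
tcp_rot: [[0.998, 0.063, -0.002], [0.063, -0.998, 0.005], [-0.001, -0.005, -1.0]]
force: [0.3, 0.5, -0.6]
opening: 0.456
grasp_force: 30.0
```

Emit:
carry_out(deltas=[[[0,0,0.015,0,0,0,1],[0,0,0.03,0,0,0,1],[0,0,0.045,0,0,0,1],[0,0,0.06,0,0,0,1],[0,0,0.075,0,0,0,1],[0,0,0.09,0,0,0,1],[0,0,0.105,0,0,0,1],[0,0,0.11,0,0,0,1],[0,0,0.11,0,0,0,1],[0,0,0.11,0,0,0,1]]])

```text
time_s: 23.1
position: [0.5239, 0.028, 0.1032]
tcp_rot: [[0.998, 0.061, 0.001], [0.061, -0.998, 0.004], [0.001, -0.004, -1.0]]
force: [0.7, -0.4, 0.7]
opening: 0.455
grasp_force: 30.0
```

Emit:
carry_out(deltas=[[[0,0,0,0,0,0,0.05],[0,0,0,0,0,0,0],[0,0,0,0,0,0,-0.1],[0,0,0,0,0,0,-0.2],[0,0,0,0,0,0,-0.3],[0,0,0,0,0,0,-0.4],[0,0,0,0,0,0,-0.4],[0,0,-0.1,0,0,0,-0.4],[0,0,-0.25,0,0,0,-0.4],[0,0,-0.4,0,0,0,-0.4]]])

```text
time_s: 23.93
position: [0.5227, 0.028, 0.1631]
tcp_rot: [[0.998, 0.061, -0.002], [0.061, -0.998, 0.005], [-0.002, -0.005, -1.0]]
force: [-0.1, 0.6, 0.5]
opening: 0.699
grasp_force: 0.0
```

Emit:
carry_out(deltas=[[[0,0.15,-0.2,0,0,0,-0.4],[0,0.3,-0.4,0,0,0,-0.4],[0,0.45,-0.6,0,0,0,-0.6],[0,0.6,-0.8,0,0,0,-0.8],[0,0.8,-0.9,0,0,0,-1],[0,1,-1,0,0,0,-1],[0,1,-1,0,0,0,-1],[0,1,-1,0,0,0,-1],[0,1,-1,0,0,0,-1],[0,1,-1,0,0,0,-1]]])

```text
time_s: 24.77
position: [0.5317, -0.1211, 0.3114]
tcp_rot: [[0.998, 0.062, -0.002], [0.062, -0.998, 0.006], [-0.002, -0.006, -1.0]]
force: [0.3, 1.2, -0.0]
opening: 0.994
grasp_force: 0.0
```

```bash
python3 - <<'E'
from h import *
from rig import capture
st()
t=capture("top"); cv2.imwrite("pics/t2.png",t[:,:,::-1]); s=capture("side"); cv2.imwrite("pics/s2.png",s[:,:,::-1])
for f in("top0","t2"):
    g=cv2.cvtColor(cv2.imread(f"pics/{f}.png"),cv2.COLOR_BGR2GRAY)[144:192,228:302]
    print(f);print("\n".join("".join("#" if v<75 else "+" if v<140 else "." if v<185 else " " for v in r) for r in g))
E
```

```text
t 24.7667 p [ 0.5317 -0.1211  0.3114] q [-24.7159  18.6437  86.8367   0.2579  74.7755  61.6376] op 0.994 gf 0.0 F [ 0.2571  1.2032 -0.0043]
top0
....                                                                 +#+++
...                                                                  +#+++
...                                                                  +#+++
...                                                                  +#+++
+++                                                                  +#...
+++.                                                                 +++..
+++.                                                                 .##..
+++.                                                                 .+#..
++++                                                                  ++..
...+                                                                  +#+.
...+                                                               .  +#..
...+                                                        .         ++..
...+                                                   
[... 5547 characters left out ...]
 .           ++++++++++++
...                            .                             .++++++++++++
...                                                          +++++++++++++
...                               .           ..            .+++++++++++++
...                                        ....             #++++++++++++#
...                          ................              ++++++++++++++#
...                          ............                  +++++++++++++##
...                                                       .+++++++++++++##
...                                                       +++++++++++++##+
....                                                     .+++++++++++++##+
```

The needle is now about 64° clockwise of zero. The fork's middle is about 46° (0.82 rad) further on. One big roll (0.81 rad) should land in the middle, so I take the big roll at top (380,274).

```bash
python3 - <<'E'
from h import *
print(tri((380.6,235.6),(339,317.5)),tri((380.3,274),(290.5,323)))
g=cv2.cvtColor(cv2.imread("pics/s2.png"),cv2.COLOR_BGR2HSV)
b=[.4520,-.2808]; T=tool(0)
plan(([.50,-.22,.25],tool(-40)),(b+[.14],T),(b+[.009],T))
E
```

```text
(array([ 0.5508, -0.2847,  0.0165]), np.float64(0.002004125409353061)) (array([ 0.4526, -0.28  ,  0.0174]), np.float64(0.0018680683903069448))
t 24.8667 p [ 0.5321 -0.121   0.3116] q [-24.6888  18.6467  86.8037   0.2457  74.7697  61.6331] op 1.002 gf 0.0 F [-0.1299  0.316   0.282 ]
[-0.254, 0.647, 0.407, -0.0009, -0.0001, -0.1289] -> [ 0.5  -0.22  0.25]
[-0.516, 0.015, 0.733, -0.0, 0.0, -0.1111] -> [ 0.452  -0.2808  0.14  ]
[-0.0, 0.0, 0.873, 0.0, -0.0, -0.0] -> [ 0.452  -0.2808  0.009 ]
```

Emit:
carry_out(deltas=[[[-0.04,0.1,0.06,0,0,-0.018,-1],[-0.08,0.2,0.13,0,0,-0.036,-1],[-0.13,0.32,0.2,0,0,-0.055,-1],[-0.17,0.43,0.27,0,0,-0.073,-1],[-0.21,0.54,0.34,0,0,-0.092,-1],[-0.25,0.65,0.41,0,0,-0.11,-1],[-0.25,0.65,0.41,0,0,-0.129,-1],[-0.25,0.65,0.41,0,0,-0.129,-1],[-0.25,0.65,0.41,0,0,-0.129,-1],[-0.25,0.65,0.41,0,0,-0.129,-1]]])

```text
time_s: 25.7
position: [0.5016, -0.221, 0.2506]
tcp_rot: [[0.644, 0.765, 0.0], [0.765, -0.644, 0.004], [0.004, -0.002, -1.0]]
force: [0.1, 0.4, -0.8]
opening: 0.997
grasp_force: 0.0
```

Emit:
carry_out(deltas=[[[-0.09,0,0.12,0,0,-0.018,-1],[-0.17,0,0.24,0,0,-0.036,-1],[-0.26,0.01,0.37,0,0,-0.055,-1],[-0.34,0.01,0.49,0,0,-0.073,-1],[-0.43,0.01,0.61,0,0,-0.092,-1],[-0.515,0.015,0.73,0,0,-0.111,-1],[-0.515,0.015,0.73,0,0,-0.111,-1],[-0.515,0.015,0.73,0,0,-0.111,-1],[-0.515,0.015,0.73,0,0,-0.111,-1],[-0.515,0.015,0.73,0,0,-0.111,-1]]])

```text
time_s: 26.53
position: [0.4547, -0.2818, 0.1422]
tcp_rot: [[0.002, 1.0, 0.003], [1.0, -0.002, 0.002], [0.002, 0.003, -1.0]]
force: [-0.0, 0.5, 0.2]
opening: 1.0
grasp_force: 0.0
```

```bash
python3 - <<'E'
from h import *
plan(([.4525,-.2803,.009],tool(0)))
E
```

```text
t 26.5333 p [ 0.4547 -0.2818  0.1422] q [-43.888   29.832   99.5256   0.2628  50.6303 -43.9141] op 1.000 gf 0.0 F [-0.0395  0.4883  0.153 ]
[0.008, -0.017, 0.888, 0.0004, -0.0004, -0.0004] -> [ 0.4525 -0.2803  0.009 ]
```

Emit:
carry_out(deltas=[[[0,0,0.1,0,0,0,-1],[0,-0.01,0.22,0,0,0,-1],[0.01,-0.01,0.36,0,0,0,-1],[0.01,-0.02,0.5,0,0,0,-1],[0.01,-0.02,0.63,0,0,0,-1],[0.01,-0.02,0.74,0,0,0,-1],[0.01,-0.02,0.82,0,0,0,-1],[0.01,-0.02,0.87,0,0,0,-1],[0.01,-0.02,0.885,0,0,0,-1],[0.01,-0.02,0.885,0,0,0,-1]]])

```text
time_s: 27.37
position: [0.451, -0.2798, 0.0084]
tcp_rot: [[0.001, 1.0, 0.001], [1.0, -0.001, 0.004], [0.004, 0.001, -1.0]]
force: [0.1, -0.0, -0.2]
opening: 1.004
grasp_force: 0.0
```

Emit:
carry_out(deltas=[[[0,0,0,0,0,0,0],[0,0,0,0,0,0,0.5],[0,0,0,0,0,0,1],[0,0,0,0,0,0,1],[0,0,0,0,0,0,1],[0,0,-0.05,0,0,0,1],[0,0,-0.15,0,0,0,1],[0,0,-0.3,0,0,0,1],[0,0,-0.45,0,0,0,1],[0,0,-0.6,0,0,0,1]]])

```text
time_s: 28.2
position: [0.4499, -0.2799, 0.0992]
tcp_rot: [[0.001, 1.0, -0.0], [1.0, -0.001, 0.005], [0.005, -0.0, -1.0]]
force: [0.6, -1.3, -0.5]
opening: 0.74
grasp_force: 30.0
```

```bash
python3 - <<'E'
from h import *
P=tool(3.6); y=np.radians(3.6); ex=np.array([np.cos(y),np.sin(y)]);ey=np.array([-np.sin(y),np.cos(y)])
c=np.array([.526,-.007])-.045*ex-.048*ey
plan(([.4525,-.2,.2],P),([*c,.20],P),([*c,.105],P),([*c,.090],P))
E
```

```text
t 28.2 p [ 0.4499 -0.2799  0.0992] q [-44.0897  33.6226 101.8287   0.2589  44.7592 -44.1939] op 0.740 gf 30.0 F [ 0.6438 -1.2502 -0.5407]
[0.536, 0.016, -0.67, -0.0, -0.0008, -0.0102] -> [ 0.4525 -0.2     0.2   ]
[0.933, 0.27, 0.0, -0.0, 0.0, -0.0] -> [ 0.4841 -0.0577  0.2   ]
[0.0, -0.0, 0.633, -0.0, 0.0, 0.0] -> [ 0.4841 -0.0577  0.105 ]
[0.0, -0.0, 0.1, 0.0, 0.0, 0.0] -> [ 0.4841 -0.0577  0.09  ]
```

Emit:
carry_out(deltas=[[[0.03,0,-0.08,0,0,-0.001,1],[0.07,0,-0.17,0,0,-0.002,1],[0.12,0,-0.26,0,0,-0.003,1],[0.19,0.01,-0.36,0,0,-0.004,1],[0.26,0.01,-0.46,0,0,-0.005,1],[0.33,0.01,-0.54,0,0,-0.007,1],[0.4,0.01,-0.6,0,0,-0.008,1],[0.47,0.01,-0.65,0,0,-0.01,1],[0.52,0.015,-0.67,0,0,-0.01,1],[0.535,0.015,-0.67,0,0,-0.01,1]]])

```text
time_s: 29.03
position: [0.4527, -0.199, 0.1993]
tcp_rot: [[-0.063, 0.998, 0.001], [0.998, 0.063, 0.004], [0.004, 0.001, -1.0]]
force: [-0.4, 0.5, -1.2]
opening: 0.738
grasp_force: 30.0
```

Emit:
carry_out(deltas=[[[0.08,0.02,0,0,0,0,1],[0.19,0.05,0,0,0,0,1],[0.32,0.09,0,0,0,0,1],[0.46,0.13,0,0,0,0,1],[0.6,0.17,0,0,0,0,1],[0.72,0.21,0,0,0,0,1],[0.83,0.24,0,0,0,0,1],[0.9,0.26,0,0,0,0,1],[0.935,0.27,0,0,0,0,1],[0.935,0.27,0,0,0,0,1]]])

```text
time_s: 29.87
position: [0.4844, -0.057, 0.1991]
tcp_rot: [[-0.063, 0.998, -0.001], [0.998, 0.063, 0.005], [0.005, -0.0, -1.0]]
force: [-0.3, 0.3, -1.1]
opening: 0.739
grasp_force: 30.0
```

```bash
python3 - <<'E'
from h import *
plan(([.4841,-.0577,.105],tool(3.6)))
E
```

```text
t 29.8667 p [ 0.4844 -0.057   0.1991] q [-20.0116  21.6856 102.8512   0.2798  55.5834 -23.7847] op 0.739 gf 30.0 F [-0.2855  0.3016 -1.063 ]
[-0.008, -0.002, 0.627, -0.0, -0.0007, 0.0] -> [ 0.4841 -0.0577  0.105 ]
```

Emit:
carry_out(deltas=[[[0,0,0.06,0,0,0,1],[0,0,0.14,0,0,0,1],[0,0,0.23,0,0,0,1],[0,0,0.32,0,0,0,1],[0,0,0.41,0,0,0,1],[0,0,0.49,0,0,0,1],[0,0,0.55,0,0,0,1],[0,0,0.6,0,0,0,1],[0,0,0.625,0,0,0,1],[0,0,0.625,0,0,0,1]]])

```text
time_s: 30.7
position: [0.4841, -0.0578, 0.1049]
tcp_rot: [[-0.061, 0.998, -0.001], [0.998, 0.061, 0.005], [0.005, -0.001, -1.0]]
force: [-0.9, -0.2, -1.2]
opening: 0.743
grasp_force: 30.0
```

Emit:
carry_out(deltas=[[[0,0,0.015,0,0,0,1],[0,0,0.03,0,0,0,1],[0,0,0.045,0,0,0,1],[0,0,0.06,0,0,0,1],[0,0,0.075,0,0,0,1],[0,0,0.09,0,0,0,1],[0,0,0.1,0,0,0,1],[0,0,0.1,0,0,0,1],[0,0,0.1,0,0,0,1],[0,0,0.1,0,0,0,1]]])

```text
time_s: 31.53
position: [0.4845, -0.0575, 0.0908]
tcp_rot: [[-0.062, 0.998, 0.0], [0.998, 0.062, 0.004], [0.004, 0.0, -1.0]]
force: [0.3, 0.2, -0.9]
opening: 0.741
grasp_force: 30.0
```

Emit:
carry_out(deltas=[[[0,0,0,0,0,0,-0.5],[0,0,0,0,0,0,-0.55],[0,0,0,0,0,0,-0.6],[0,0,0,0,0,0,-0.7],[0,0,0,0,0,0,-0.8],[0,0,0,0,0,0,-0.8],[0,0,-0.1,0,0,0,-0.8],[0,0,-0.25,0,0,0,-0.8],[0,0,-0.45,0,0,0,-0.8],[0,0,-0.65,0,0,0,-0.8]]])

```text
time_s: 32.37
position: [0.4837, -0.0577, 0.1888]
tcp_rot: [[-0.061, 0.998, -0.002], [0.998, 0.061, 0.005], [0.005, -0.002, -1.0]]
force: [-0.2, -0.6, -0.7]
opening: 0.902
grasp_force: 0.0
```

Emit:
carry_out(deltas=[[[-0.2,0,-0.2,0,0,0,-1],[-0.4,0,-0.4,0,0,0,-1],[-0.6,0,-0.6,0,0,0,-1],[-0.8,0,-0.8,0,0,0,-1],[-1,0,-0.9,0,0,0,-1],[-1,0,-0.9,0,0,0,-1],[-1,0,-0.9,0,0,0,-1],[-1,0,-0.9,0,0,0,-1],[-1,0,-0.9,0,0,0,-1],[-1,0,-0.9,0,0,0,-1]]])

```text
time_s: 33.2
position: [0.4929, -0.2066, 0.3214]
tcp_rot: [[-0.063, 0.998, -0.002], [0.998, 0.063, 0.006], [0.006, -0.002, -1.0]]
force: [-0.3, 0.5, -1.1]
opening: 1.002
grasp_force: 0.0
```

```bash
python3 - <<'E'
from h import *
from rig import capture
st()
t=capture("top"); cv2.imwrite("pics/t3.png",t[:,:,::-1]); s=capture("side"); cv2.imwrite("pics/s3.png",s[:,:,::-1])
g=cv2.cvtColor(t,cv2.COLOR_RGB2GRAY)[150:192,228:302]
print("\n".join("".join("#" if v<75 else "+" if v<140 else "." if v<185 else " " for v in r) for r in g))
a=cv2.resize(t[130:310,215:335],(400,600),interpolation=cv2.INTER_CUBIC)
b=cv2.resize(s[170:290,240:320+10],(400,533),interpolation=cv2.INTER_CUBIC)
b=cv2.copyMakeBorder(b,0,67,0,0,cv2.BORDER_CONSTANT)
cv2.imwrite("pics/final.png",np.hstack([a,b])[:,:,::-1])
E
```

```text
t 33.2 p [ 0.4929 -0.2066  0.3214] q [-34.8533  17.1928  87.3866   0.2269  75.7176 -38.5144] op 1.002 gf 0.0 F [-0.2563  0.4761 -1.1235]
+++.                                                                 .+#..
..+.                                                                 .++..
++++                                                                  ++..
...+                                                                  +#..
...+                                                                  ++..
....                                                                  ++..
....                               ....                               +++.
....                               +###+                      .       +++.
....                               ####+                              +++.
....                               +++#.                              +++.
....                              ++++++                              ++++
....                              +++++#                              ++++
....                             .++++#++                      
[... 1486 characters left out ...]
 .                     +#
...                            .                    .                   ++
...                                                                     ++
...                             ...           ..                        ++
...                                      ......                         .+
...                         .................                           .+
...                          ............                               .+
...                                                                     .+
...                                                                     .+
....                                                                    .+
```

View pics/final.png

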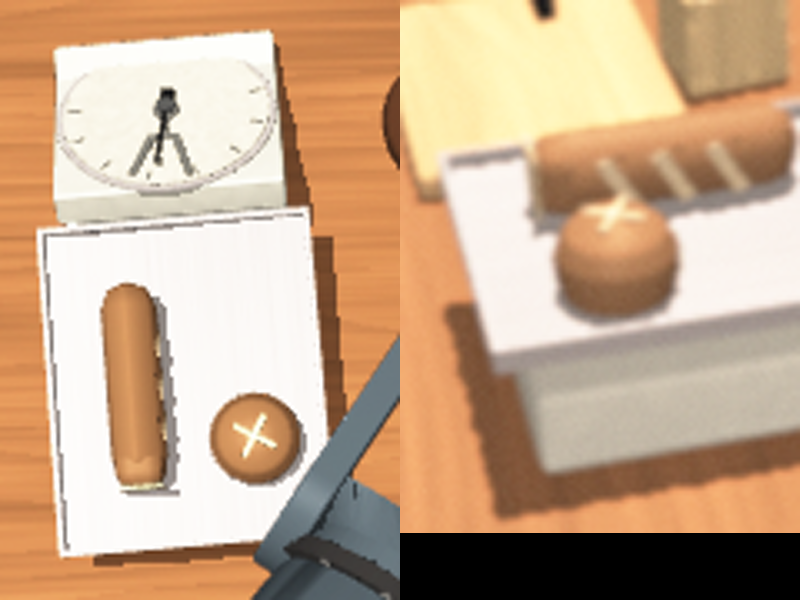

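Emit:
carry_out(deltas=[[[0,0,0,0,0,0,-1],[0,0,0,0,0,0,-1],[0,0,0,0,0,0,-1],[0,0,0,0,0,0,-1],[0,0,0,0,0,0,-1],[0,0,0,0,0,0,-1],[0,0,0,0,0,0,-1],[0,0,0,0,0,0,-1],[0,0,0,0,0,0,-1],[0,0,0,0,0,0,-1]]])

```text
time_s: 34.13
position: [0.4937, -0.2082, 0.3227]
tcp_rot: [[-0.061, 0.998, 0.0], [0.998, 0.061, 0.004], [0.004, 0.001, -1.0]]
force: [-1.1, -0.7, -0.7]
opening: 0.998
grasp_force: 0.0
```

```bash
python3 - <<'E'
from rig import capture
import cv2
g=cv2.cvtColor(capture("top"),cv2.COLOR_RGB2GRAY)[156:182,252:276]
print("\n".join("".join("#" if v<75 else "+" if v<140 else "." if v<185 else " " for v in r) for r in g))
E
```

```text
....         
           +###+        
           ####+        
           +++#.        
          ++++++        
          +++++#        
         .++++#++       
         .+##+#++       
         .++#++.        
          .##+.         
           +#+          
           ##.          
           ##.          
           #+.          
         .+#.+++.       
       ..+##...+.       
      .++.++   .+.      
      .++ #+   .++      
     .++. #+    ++.     
     .+.  #.    .+.     
    .++  .+      ++     
    .+.  +#.     ++.    
   .++   ++.     +++    
   .+.    ..      ++    
  .+.             .+.   
  ++.             .++
```

The loaf lies flat in the pan at (135,385), with the big roll at (255,437). The needle tip (158,160) sits between the tines (135,170) and (190,172) and has not moved between the two pictures, so I hand in.

```bash
python3 -c "
from rig import job
print(job.hand_in())"
```

```text
the job is handed in; nothing more can be done
None
```

The stick loaf was laid on the bread board, released, picked up again and laid flat in the pan; with one big roll added the needle rests between the two tines, and the job was handed in at about 34 s.

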